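Set the click dial to its sixth stop and lock it

TASK

On the green pedestal, set the stroke dial to six: press the knob down gently, only until its clutch bites, keep it lightly pressed and turn it clockwise, click by click, until the dial's white pointer rests in the click stop at the red dot (the sixth dot after the big white zero dot), never going past it. Let the knob spring fully back up, and only then push the red-balled locking lever fully over, away from its open side. Press the clutch lightly at all times (over 20 N ruins its lining), do not tip over the oil can or the grey tin, and leave everything released.

Things in the scene. Friction and masses are not known exactly. Their poses are not given: they have to be found in the camera images.
- unit: Green pedestal unit, fixed to the bench. Origin: centre of its round foot (90 mm across) on the bench, z up. Its plate, x +-68 mm, y -215 to +47 mm, has its top at 112 mm. On the plate: grey dial housing (133 mm across, 26 mm high) round the knob axis at (0, -145) mm, and the locking lever's grey block (70 x 50 mm, 25 mm high) at (0, -30) mm.
- dial (a joint): Dial angle, rad, clockwise from above: 0 = pointer at the white zero dot (on the unit's -x side of the axis); one click 0.349 (20 degrees); sixth stop (red dot) 2.094. Starts resting in one of stops 0 to 3. A detent draws it to the nearest stop: about 0.1 N m to climb half-way to the next, then it snaps in. End stops just before zero and past the eighth. Only the pressed knob turns it.
- dial_disc: Black dial, 107 mm across, flush in the housing; white pointer on its own -x side; origin on the axis at the plate's top. It carries the clutch lining, which yields about 1 mm per 4 N. Dots on the housing's rim, clockwise: big white (zero), five black, red (sixth), two black. Below 6 to 9 N on the lining the clutch slips; above, it still creeps: the knob turns up to a third farther.
- knob_press (a joint): How far the knob is pressed down, m: 0 = fully up, at most 0.016. A weak spring lifts it (2.4 N at the top, 3.7 N at the bottom). The knob meets the clutch lining somewhere from 3 to 10 mm down (wear unknown, can only be felt); over 20 N on the lining (about 23 N on the knob, spring included) ruins it.
- knob: Knob on the dial's axis: grey flange 72 mm across, 6 mm thick, and on it a black bar grip, 50 mm long (knob's x), 16 mm thick (knob's y), from 6 to 42 mm above the origin, yellow line on top. Origin: centre of the flange's underside, 156 mm above the bench when up. Unpressed it spins freely without the dial (also to turn it back for another stroke); pressed on the lining it takes the dial along.
- knob_grip (a point): Centre of the knob's bar grip, on the axis, 26 mm above the flange's underside, 16 mm below the bar's top.
- lock_lever (a joint): Locking lever: 0 = open, leaning 0.5 rad to the unit's -x side; 1.0 = locked, leaning 0.5 rad to the +x side. Starts between 0 and 0.12. It swings about the unit's y axis, takes about 1 N at the ball and stays where it is left.
- lock_lever_tip (a point): Centre of the red ball (26 mm across) at the lever's end, 80 mm from its hinge; the hinge lies 22 mm above the plate's top at (0, -30) mm of the unit; the rod is 10 mm thick.
- oil_can_mid (a point): Brass thumb oil can, 74 mm across, 186 mm high with its spout, standing loose on the bench behind the unit; the point is half-way up, z along its axis.
- grey_tin_mid (a point): Grey tin, 65 mm across, 86 mm high, standing loose on the bench; the point is half-way up, z along its axis.

How it is judged:
On the way, in this order (a step that is already met when the one before it is completed fails the run):
1. the dial rests in the sixth stop (red dot) and the knob has sprung up, the lever still open (value of joint dial between 2.024 and 2.164 rad and value of joint knob_press below 0.002 m and value of joint lock_lever below 0.4 rad), for 0.3 s.
2. the locking lever is pushed fully over (value of joint lock_lever above 0.9 rad), for 0.2 s.
At the end, for the whole second after the job is handed in: The dial rests within 4 degrees of the sixth stop (2.094 rad), the knob is up (pressed less than 2 mm), the locking lever stands past 0.9 rad, and the hand touches none of them (value of joint dial between 2.024 and 2.164 rad and value of joint knob_press below 0.002 m and value of joint lock_lever above 0.9 rad and velocity of joint dial below 0.05 rad/s and contact force between the fingers and knob below 0.5 N).
It fails at once if the clutch lining is pressed with more than 20 N (contact force between knob and dial_disc above 20 N).
It fails at once if the dial is turned past the sixth stop (beyond half-way to the seventh) (value of joint dial above 2.27 rad).
It fails at once if the oil can or the grey tin is tipped over (angle between any of oil_can_mid, grey_tin_mid's own z axis and vertical above 0.5 rad).
It also fails if it takes over 58 s, if anything falls off the work surface, if the arm or the gripper's body presses on something with over 40 N, if the wrist force passes 120 N, or if a joint passes its speed limit or range.

ROBOT

A 6-joint arm with a two-finger parallel gripper is mounted at the origin on a cart in front of the work surface, level with it; the furniture and walls round the work are solid. World frame = base frame: x ahead of the robot, y to its left, z up, the work surface at z = 0. Lengths are in m, angles in rad, forces in N, time in s.
With the tool pointing down it reaches from about 0.25 to 0.775 m from the base axis. Payload 4 kg.
Tool frame: the origin (TCP) lies midway between the tips of the shut fingers; the grasp point (between the pads) lies grip_point_offset behind it (grip_point_offset is the distance from the TCP to the grasp point, in m); z points along the fingers, y is the line along which they close (so a half turn about z gives the same grasp; the last joint's range is limited). The gripper opens to 94 mm and grips with 3 to 60 N. Pads are 16 mm wide; open, the fingers measure 119 mm over their backs; the gripper's body (75 mm by 177 mm) begins 78 mm behind the grasp point.
Start: joints at [-1.238, 0.087, 1.371, -0, 1.684, -0.103], TCP at [0.232, -0.499, 0.206] pointing down, gripper open.
Joint ranges: [-3.1, 3.1], [-0.76, 2.03], [0.27, 2.55], [-1.08, 4.22], [0.17, 2.65], [-2.57, 2.57]. Speed limits (rad/s): [2.79, 2.79, 3.14, 3.14, 3.14, 3.14].

INTERFACE

Orientations are given as [roll, pitch, yaw] about the fixed x, y, z axes, in that order (R = Rz(yaw) Ry(pitch) Rx(roll)).
In Python, from bench import * gives the robot as it stands. The module is installed in compiled form; this text tells all that it offers.
- The arm moves only by the tool apply_moves, never from a script. Its argument "commands" is a list of rows, each a list of 7 numbers: the turn, a rotation vector about the world's x, y, z in rad, then the shift along the world's x, y, z in m, then the opening in per cent of the stroke, from 0 (shut) to 100 (fully open). In form: [[ax, ay, az, x, y, z, jaw], ...]. A call has exactly 5 rows; each row is the pose to reach, as a shift and turn from the pose commanded when the call began; what a row does not reach only later rows make up. A row lasts 1/10 s, in which the tool goes at most 50 mm and 8.59 degrees, less where a joint would pass 70% of its speed; a pose out of reach is approached as far as the arm can. A call with a gripper value outside its range is refused whole. The fingers move at their own pace and stop on an object; the grip force is fixed at half the most. Time passes only in rows, so rows that repeat a pose let the fingers close, or fill a call up. It gives the time, the measured TCP pose, the force, the opening and the grip force at its end, in the units of the state.
- get_obs(): the state, without advancing time (a new reading comes with each control period).
- snapshot(name): name is "scene" or "top" or "wrist"; returns a dict with "pixels" (480x640x3 uint8, red, green, blue), "vertical_fov" (degrees; the focal length in pixels is half the picture's height over the tangent of half this angle, whatever the lens; pixels are square), "cx", "cy" (the principal point, pixels), "k1" (the pictures are not rectified: a ray, as slopes to the right and down, at radius r is drawn at 1 + k1 r^2 times it, then the intrinsics apply), "rvec" (rotation vector, rad) and "tvec" (3), from world to camera coordinates, as OpenCV has them. Camera axes: x right, y down, z forward; pixel columns grow to the right and rows downward; lengths in m; the calibration is good to about 2 mm. A picture is of the moment at which its call begins. There is no depth.
- close_job(): hands the job in; it is judged then, once.
Trained networks look in the newest picture that a camera, given by its name, has taken for a name from the list of things; names that differ only in an ending like _2 or _b are one class to them, and where a whole thing is asked for, a point or a joint stands for the part that bears it (a point fixed in the world has none). Each returns a list of dicts, best first, with "score" (0 to 1); they miss things now and then, are a little off and sometimes report something else, mostly with a low value. They report only what shows in the picture. A call takes as long as a camera call.
- masks_of(camera, query): "mask" (480x640 bool, what is visible of it) and "extent" ([left, top, right, bottom] in pixels, round what is visible of it).
- place_of(camera, query): "pixel" ([column, row] in pixels: a listed point, or the origin of a listed thing).
The state is a dict: "time": time; "joint_positions": joint angles; "qvel": joint speeds; "joint_torque": joint torques, N m; "tool_pos": TCP position; "ee_rot": TCP orientation; "wrist_force": force on the tool from outside, world axes, zero at the start; "wrist_torque": the same for the moment, N m; "width": finger opening in m; "finger_force": force on a finger pad.
Only numpy, scipy, OpenCV 4.12 (cv2) and the standard library are available. Lean on these libraries where they do the work, as an engineer would, in place of code of your own. Each camera call takes 0.05 s, during which the arm holds its last target. There are 200 camera calls.

## Working session

There is one attempt and no reset: what is moved stays moved. The work goes in short steps, Python scripts to look and compute and a tool call to move; the robot and the scene stay as the last step left them, time stands still between calls to the robot, and variables do not carry over. Pictures are saved under pics/ and viewed, at most 10 in all, crops included, and the job is handed in when it is done.

Besides the shell and the picture viewer there is one more tool, called after "Call:" as name([rows], argument=value, ...), one row to a line, values as JSON. apply_moves: Moves the arm, as the interface text tells. Its arguments: {"type":"object","properties":{"commands":{"type":"array"}},"required":["commands"]}

```bash
mkdir -p pics; cat > h.py <<'E'
from bench import *
import numpy as np, cv2
def K(s):
    f=240/np.tan(np.radians(s["vertical_fov"])/2)
    return np.array([[f,0,s["cx"]],[0,f,s["cy"]],[0,0,1.]]), np.array([s["k1"],0,0,0,0.])
def ray(s,px):
    # note: drawn = (1+k1 r^2)*ray
    k,d=K(s); R,_=cv2.Rodrigues(np.array(s["rvec"],float)); t=np.array(s["tvec"],float)
    u=cv2.undistortPoints(np.array([[px]],float),k,d)[0,0]
    return -R.T@t, R.T@np.array([u[0],u[1],1.])
def onz(s,px,z):
    c,v=ray(s,px); return c+v*(z-c[2])/v[2]
def tri(ss,pxs):
    A=np.zeros((3,3));b=np.zeros(3)
    for s,p in zip(ss,pxs):
        c,v=ray(s,p); v/=np.linalg.norm(v); P=np.eye(3)-np.outer(v,v); A+=P;b+=P@c
    return np.linalg.solve(A,b)
def proj(s,X):
    k,d=K(s); return cv2.projectPoints(np.array(X,float).reshape(-1,1,3),np.array(s["rvec"],float),np.array(s["tvec"],float),k,d)[0][:,0]
def save(s,n,box=None,sc=1):
    im=s["pixels"][:,:,::-1]
    if box: im=im[box[1]:box[3],box[0]:box[2]]
    cv2.imwrite("pics/"+n,cv2.resize(im,None,fx=sc,fy=sc,interpolation=cv2.INTER_CUBIC))
E
cat > a.py <<'E'
from h import *
S={c:snapshot(c) for c in("scene","top","wrist")}
np.set_printoptions(precision=4,suppress=True)
for q in("unit","dial_disc","knob","knob_grip","lock_lever_tip","oil_can_mid","grey_tin_mid"):
    P={}
    for c in S:
        r=place_of(c,q)
        if r: P[c]=r[0]["pixel"]; print(q,c,np.round(r[0]["pixel"],1),round(r[0]["score"],2))
    a=[c for c in("scene","top") if c in P]
    if len(a)==2: print("  tri",tri([S[c] for c in a],[P[c] for c in a]))
o=get_obs();print({k:np.round(v,3) for k,v in o.items()})
im=np.hstack([cv2.resize(S[c]["pixels"],(400,300)) for c in("scene","top")])
save(S["top"],"top.png"); save(S["scene"],"scene.png")
E
python3 a.py
```

```text
unit scene [272.4 330.7] 0.59
unit top [267.9 256.9] 0.56
  tri [ 0.534   0.4385 -0.007 ]
dial_disc scene [343.8 247.1] 0.68
knob scene [345.7 222.5] 0.81
knob top [342.1 263.9] 0.84
  tri [0.508  0.2973 0.1572]
knob_grip scene [347.2 211. ] 0.75
knob_grip top [342.6 264.5] 0.85
  tri [0.5057 0.2983 0.1806]
lock_lever_tip scene [307.9 229.2] 0.73
lock_lever_tip top [271.9 277.4] 0.75
  tri [0.4838 0.4146 0.2077]
oil_can_mid scene [268.5 211.8] 0.84
oil_can_mid top [343.2 164.7] 0.82
  tri [0.7012 0.2891 0.0917]
grey_tin_mid scene [414.6 285.2] 0.64
grey_tin_mid top [374.3 321.4] 0.56
  tri [0.4026 0.2274 0.0456]
{'time': np.float64(1.2), 'joint_positions': array([-1.238,  0.087,  1.371, -0.   ,  1.684, -0.103]), 'qvel': array([-0.001,  0.002,  0.   , -0.   ,  0.   ,  0.   ]), 'joint_torque': array([  0.001, -34.004, -30.26 ,   0.072,   0.024,   0.   ]), 'tool_pos': array([ 0.232, -0.499,  0.205]), 'ee_rot': array([3.142, 0.   , 0.436]), 'wrist_force': array([0.174, 0.19 , 0.004]), 'wrist_torque': array([0.034, 0.021, 0.009]), 'finger_force': np.float64(0.0), 'width': np.float64(0.094)}
```

View pics/top.png

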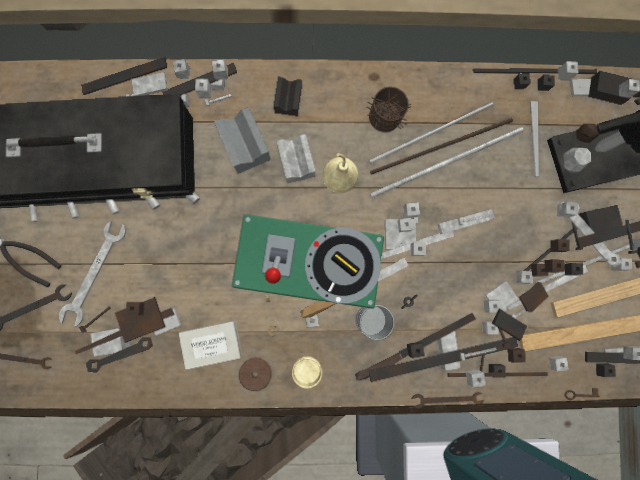

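View pics/scene.png

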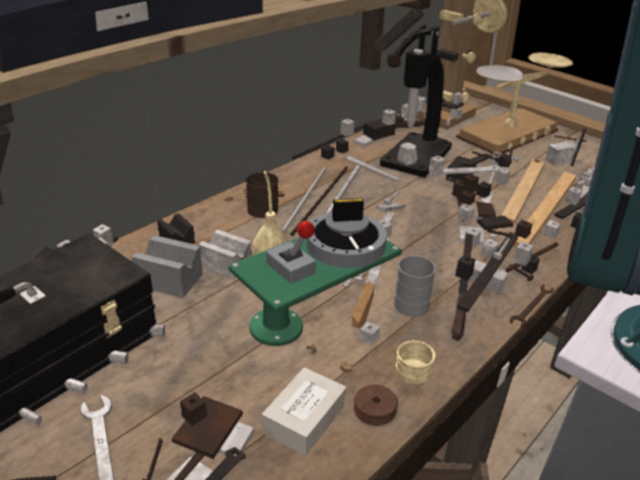

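The top view shows the unit with the knob at (343,264). The zero dot is at (338,299), the pointer near (333,288), the red dot at (316,244) and the lever ball at (272,276). The oil can is at (341,172) and the tin at (376,322). Next I'll measure the angles.

```bash
cat > b.py <<'E'
from h import *
np.set_printoptions(precision=4,suppress=True)
s=snapshot("top"); im=s["pixels"].astype(int)
r,g,b=im[...,0],im[...,1],im[...,2]
def comp(m,z,n):
    k,l,st,ce=cv2.connectedComponentsWithStats(m.astype(np.uint8))
    for i in range(1,k):
        if st[i,4]>2:
            ys,xs=np.where(l==i); P=np.array([onz(s,(x,y),z)[:2] for x,y in zip(xs,ys)])
            w,v=np.linalg.eigh(np.cov(P.T)); print(n,ce[i],st[i,4],P.mean(0),"axis yaw",np.arctan2(v[1,1],v[0,1]),"sd",np.sqrt(w))
box=np.zeros(r.shape,bool); box[215:310,298:386]=1
comp(box&(r>150)&(g>100)&(b<110),0.198,"yellow")
comp(box&(r>140)&(g<90)&(b<90),0.138,"red")
comp(box&(r>190)&(g>190)&(b>190),0.138,"white")
m=(g>r+25)&(g>b+10)&(g>60); k,l,st,ce=cv2.connectedComponentsWithStats(m.astype(np.uint8)); i=1+np.argmax(st[1:,4]); l2=(l==i)
l2=np.zeros_like(m);l2[205:315,225:390]=m[205:315,225:390]
ys,xs=np.where(l2); P=np.array([onz(s,(x,y),0.112)[:2] for x,y in zip(xs,ys)],np.float32)
print("rect",cv2.minAreaRect(P),cv2.boxPoints(cv2.minAreaRect(P)))
save(s,"crop.png",(220,205,395,315),4.5)
import bench; print([n for n in dir(bench) if 'grip' in n.lower()], getattr(bench,'grip_point_offset',None))
E
python3 b.py
```

```text
yellow [345.8367 262.9592] 49 [0.5075 0.2946] axis yaw 0.8914786710814016 sd [0.0009 0.0127]
yellow [317.877  305.4508] 122 [0.4386 0.3409] axis yaw 1.7637964917247362 sd [0.0027 0.0109]
red [315.92 243.56] 25 [0.5453 0.3419] axis yaw -3.0055915545186713 sd [0.0023 0.0028]
white [330.8235 286.7059] 17 [0.4692 0.3161] axis yaw 2.6277284129832856 sd [0.001  0.0049]
white [338. 299.] 21 [0.4477 0.3037] axis yaw 1.693572673629176 sd [0.0023 0.0023]
rect ((0.5169162750244141, 0.3550054430961609), (0.2593434154987335, 0.13449949026107788), 81.13886260986328) [[0.4305 0.2372]
 [0.5634 0.2165]
 [0.6033 0.4728]
 [0.4704 0.4935]]
['grip_point_offset'] 0.0188
```

View pics/crop.png

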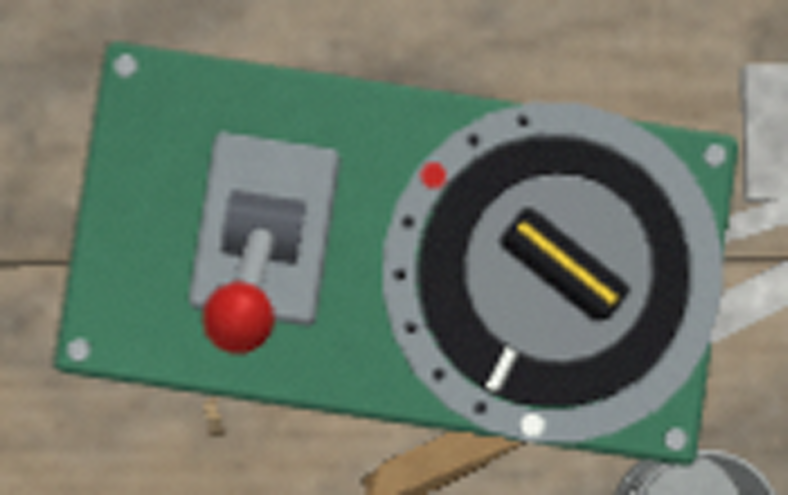

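Stop 1 now, so five clicks are needed. The knob axis is at (0.5075, 0.2946) and the bar yaw is 0.891. I'll start the stroke at tool yaw 0.891+π so that joint 6 has room. Travelling there now.

Call:
apply_moves([
  [0,0,0.144,0.011,0.032,0.018,100],
  [0,0,0.288,0.022,0.064,0.036,100],
  [0,0,0.432,0.033,0.096,0.054,100],
  [0,0,0.576,0.044,0.128,0.072,100],
  [0,0,0.719,0.055,0.159,0.09,100],
])

```text
time: 1.75
tool_pos: [0.2874, -0.3382, 0.2964]
ee_rot: [3.141, 0.0, 1.16]
wrist_force: [0.0, -0.1, -0.4]
width: 0.0942
finger_force: 0.0
```

Call:
apply_moves([
  [0,0,0.144,0.011,0.032,0,100],
  [0,0,0.288,0.022,0.064,0,100],
  [0,0,0.432,0.033,0.096,0,100],
  [0,0,0.576,0.044,0.128,0,100],
  [0,0,0.719,0.055,0.159,0,100],
])

```text
time: 2.25
tool_pos: [0.3424, -0.1793, 0.2958]
ee_rot: [3.141, 0.001, 1.88]
wrist_force: [1.0, -0.2, -0.1]
width: 0.094
finger_force: 0.0
```

Call:
apply_moves([
  [0,0,0.144,0.011,0.032,0,100],
  [0,0,0.288,0.022,0.064,0,100],
  [0,0,0.432,0.033,0.096,0,100],
  [0,0,0.576,0.044,0.128,0,100],
  [0,0,0.719,0.055,0.159,0,100],
])

```text
time: 2.75
tool_pos: [0.3974, -0.0202, 0.2958]
ee_rot: [3.141, 0.001, 2.599]
wrist_force: [0.5, -1.0, 0.1]
width: 0.0939
finger_force: 0.0
```

Call:
apply_moves([
  [0,0,0.144,0.011,0.032,0,60],
  [0,0,0.288,0.022,0.064,0,60],
  [0,0,0.432,0.033,0.096,0,60],
  [0,0,0.576,0.044,0.128,0,60],
  [0,0,0.719,0.055,0.159,0,60],
])

```text
time: 3.25
tool_pos: [0.4524, 0.1389, 0.2957]
ee_rot: [3.142, 0.001, -2.965]
wrist_force: [0.7, -0.1, 0.1]
width: 0.0582
finger_force: 0.0
```

Call:
apply_moves([
  [0,0,0.144,0.011,0.032,0,60],
  [0,0,0.288,0.022,0.064,0,60],
  [0,0,0.432,0.033,0.096,0,60],
  [0,0,0.576,0.044,0.128,0,60],
  [0,0,0.719,0.055,0.159,0,60],
])

```text
time: 3.75
tool_pos: [0.5074, 0.2979, 0.2955]
ee_rot: [-3.142, 0.0, -2.246]
wrist_force: [0.2, -0.0, -0.6]
width: 0.0563
finger_force: 0.0
```

```bash
cat > c.py <<'E'
from h import *
np.set_printoptions(precision=4,suppress=True)
s=snapshot("wrist"); o=get_obs()
for k in("time","joint_positions","tool_pos","ee_rot","wrist_force","wrist_torque","width"): print(k,np.round(o[k],4))
im=s["pixels"].astype(int); r,g,b=im[...,0],im[...,1],im[...,2]
k,l,st,ce=cv2.connectedComponentsWithStats(((r>150)&(g>100)&(b<110)).astype(np.uint8))
for i in range(1,k):
    if st[i,4]>60:
        ys,xs=np.where(l==i); P=np.array([onz(s,(x,y),0.198)[:2] for x,y in zip(xs,ys)])
        w,v=np.linalg.eigh(np.cov(P.T)); print(ce[i],st[i,4],P.mean(0),np.arctan2(v[1,1],v[0,1]),np.sqrt(w))
save(s,"wrist1.png")
E
python3 c.py
```

```text
time 3.8
joint_positions [ 0.4385  0.1811  1.0927  0.0034  1.8676 -2.0348]
tool_pos [0.5082 0.302  0.2936]
ee_rot [ 3.1388  0.0016 -2.2382]
wrist_force [-0.6796  1.127  -1.6633]
wrist_torque [ 0.2197 -0.1076  0.0017]
width 0.0568
[399.6042 197.7604] 192 [0.4398 0.3093] 1.9167533270258623 [0.0026 0.0084]
[315.6332 237.9592] 319 [0.5086 0.2941] 0.881173582750197 [0.0012 0.0126]
[464.5868 367.6374] 1048 [0.4808 0.4628] 1.1143787857361747 [0.0057 0.0218]
[166.5812 379.0866] 277 [0.6881 0.311 ] 0.8442259564047384 [0.002  0.0143]
```

Call:
apply_moves([
  [0,0,-0.01,0.001,-0.0015,-0.03,60],
  [0,0,-0.01,0.001,-0.0015,-0.065,60],
  [0,0,-0.01,0.001,-0.0015,-0.1,60],
  [0,0,-0.01,0.001,-0.0015,-0.12,60],
  [0,0,-0.01,0.001,-0.0015,-0.127,60],
])

```text
time: 4.3
tool_pos: [0.5066, 0.2941, 0.165]
ee_rot: [3.139, -0.005, -2.263]
wrist_force: [0.0, -0.6, -0.7]
width: 0.0563
finger_force: 0.0
```

Call:
apply_moves([
  [0,0,0,0,0,0,60],
  [0,0,0,0,0,0,5],
  [0,0,0,0,0,0,5],
  [0,0,0,0,0,0,5],
  [0,0,0,0,0,0,5],
])

```text
time: 4.8
tool_pos: [0.5086, 0.2951, 0.1696]
ee_rot: [-3.141, 0.002, -2.262]
wrist_force: [0.9, -0.0, 0.6]
width: 0.0277
finger_force: 0.0
```

Call:
apply_moves([
  [0,0,0,0,0,0,5],
  [0,0,0,0,0,0,5],
  [0,0,0,0,0,0,5],
  [0,0,0,0,0,0,5],
  [0,0,0,0,0,0,5],
])

```text
time: 5.3
tool_pos: [0.5085, 0.2947, 0.1688]
ee_rot: [-3.141, 0.001, -2.263]
wrist_force: [0.2, -1.8, 1.8]
width: 0.0162
finger_force: 30.0
```

```bash
cat > d.py <<'E'
from h import *
o=get_obs()
for k in("time","joint_positions","tool_pos","ee_rot","wrist_force","wrist_torque","width","finger_force"): print(k,np.round(o[k],4))
E
python3 d.py
```

```text
time 5.3
joint_positions [ 4.2910e-01  1.8010e-01  1.3392e+00 -4.0000e-04  1.6215e+00 -2.0208e+00]
tool_pos [0.5085 0.2947 0.1688]
ee_rot [-3.1409e+00  5.0000e-04 -2.2626e+00]
wrist_force [ 0.1596 -1.8349  1.7699]
wrist_torque [-0.0607 -0.2646 -0.0107]
width 0.0162
finger_force 29.998
```

Call:
apply_moves([
  [0,0,0,0,0,-0.001,5],
  [0,0,0,0,0,-0.002,5],
  [0,0,0,0,0,-0.003,5],
  [0,0,0,0,0,-0.003,5],
  [0,0,0,0,0,-0.003,5],
])

```text
time: 5.8
tool_pos: [0.5085, 0.2948, 0.1656]
ee_rot: [-3.141, 0.0, -2.263]
wrist_force: [2.1, -2.0, 1.6]
width: 0.0159
finger_force: 30.0
```

Call:
apply_moves([
  [0,0,0,0,0,-0.0005,5],
  [0,0,0,0,0,-0.001,5],
  [0,0,0,0,0,-0.001,5],
  [0,0,0,0,0,-0.001,5],
  [0,0,0,0,0,-0.001,5],
])

```text
time: 6.3
tool_pos: [0.5085, 0.2947, 0.1646]
ee_rot: [-3.141, 0.0, -2.263]
wrist_force: [3.7, -2.1, 0.8]
width: 0.0158
finger_force: 30.0
```

Call:
apply_moves([
  [0,0,0,0,0,-0.0005,5],
  [0,0,0,0,0,-0.001,5],
  [0,0,0,0,0,-0.001,5],
  [0,0,0,0,0,-0.001,5],
  [0,0,0,0,0,-0.001,5],
])

```text
time: 6.8
tool_pos: [0.5085, 0.2948, 0.1636]
ee_rot: [-3.141, 0.0, -2.263]
wrist_force: [5.0, -2.9, 2.8]
width: 0.0158
finger_force: 30.0
```

Call:
apply_moves([
  [0,0,0,0,0,-0.0005,5],
  [0,0,0,0,0,-0.001,5],
  [0,0,0,0,0,-0.001,5],
  [0,0,0,0,0,-0.001,5],
  [0,0,0,0,0,-0.001,5],
])

```text
time: 7.3
tool_pos: [0.5084, 0.2948, 0.1625]
ee_rot: [-3.141, 0.0, -2.263]
wrist_force: [4.5, -3.1, 2.2]
width: 0.0158
finger_force: 30.0
```

```bash
python3 d.py
```

```text
time 7.3
joint_positions [ 4.2910e-01  1.8240e-01  1.3490e+00 -3.0000e-04  1.6097e+00 -2.0207e+00]
tool_pos [0.5084 0.2948 0.1625]
ee_rot [-3.1411e+00  2.0000e-04 -2.2625e+00]
wrist_force [ 4.5245 -3.0658  2.2294]
wrist_torque [-0.4098 -0.9926  0.0803]
width 0.0158
finger_force 29.9975
```

Call:
apply_moves([
  [0,0,0,0.0004,-0.0003,-0.0005,5],
  [0,0,0,0.0008,-0.0006,-0.001,5],
  [0,0,0,0.0008,-0.0006,-0.001,5],
  [0,0,0,0.0008,-0.0006,-0.001,5],
  [0,0,0,0.0008,-0.0006,-0.001,5],
])

```text
time: 7.8
tool_pos: [0.5085, 0.2947, 0.1614]
ee_rot: [3.14, -0.0, -2.262]
wrist_force: [1.2, -1.3, 2.0]
width: 0.0157
finger_force: 30.0
```

Call:
apply_moves([
  [0,0,0,0,0,-0.0005,5],
  [0,0,0,0,0,-0.001,5],
  [0,0,0,0,0,-0.001,5],
  [0,0,0,0,0,-0.001,5],
  [0,0,0,0,0,-0.001,5],
])

```text
time: 8.3
tool_pos: [0.5085, 0.2947, 0.1604]
ee_rot: [3.14, -0.0, -2.262]
wrist_force: [-0.4, 1.7, 2.5]
width: 0.0157
finger_force: 30.0
```

Call:
apply_moves([
  [0,0,0,0,0,-0.0005,5],
  [0,0,0,0,0,-0.001,5],
  [0,0,0,0,0,-0.001,5],
  [0,0,0,0,0,-0.001,5],
  [0,0,0,0,0,-0.001,5],
])

```text
time: 8.8
tool_pos: [0.5086, 0.2947, 0.1594]
ee_rot: [3.14, -0.0, -2.262]
wrist_force: [-2.2, 3.1, 2.3]
width: 0.0158
finger_force: 30.0
```

Call:
apply_moves([
  [0,0,0,0,0,-0.0005,5],
  [0,0,0,0,0,-0.001,5],
  [0,0,0,0,0,-0.001,5],
  [0,0,0,0,0,-0.001,5],
  [0,0,0,0,0,-0.001,5],
])

```text
time: 9.3
tool_pos: [0.5086, 0.2946, 0.1586]
ee_rot: [3.141, -0.0, -2.262]
wrist_force: [-3.1, 3.9, 3.0]
width: 0.016
finger_force: 30.0
```

Call:
apply_moves([
  [0,0,0,-0.0004,0.0004,-0.0005,5],
  [0,0,0,-0.0004,0.0004,-0.001,5],
  [0,0,0,-0.0004,0.0004,-0.001,5],
  [0,0,0,-0.0004,0.0004,-0.001,5],
  [0,0,0,-0.0004,0.0004,-0.001,5],
])

```text
time: 9.8
tool_pos: [0.5086, 0.2947, 0.158]
ee_rot: [-3.142, 0.0, -2.262]
wrist_force: [-3.1, 2.9, 4.6]
width: 0.0156
finger_force: 30.0
```

Call:
apply_moves([
  [0,0,0,0,0,-0.0005,5],
  [0,0,0,0,0,-0.001,5],
  [0,0,0,0,0,-0.001,5],
  [0,0,0,0,0,-0.001,5],
  [0,0,0,0,0,-0.001,5],
])

```text
time: 10.3
tool_pos: [0.5086, 0.2947, 0.1576]
ee_rot: [-3.141, 0.001, -2.262]
wrist_force: [-4.1, 2.9, 6.7]
width: 0.016
finger_force: 30.0
```

Call:
apply_moves([
  [0,0,0,-0.0005,0.0003,-0.0005,5],
  [0,0,0,-0.0005,0.0003,-0.001,5],
  [0,0,0,-0.0005,0.0003,-0.0015,5],
  [0,0,0,-0.0005,0.0003,-0.002,5],
  [0,0,0,-0.0005,0.0003,-0.002,5],
])

```text
time: 10.8
tool_pos: [0.5086, 0.2947, 0.1567]
ee_rot: [-3.14, 0.002, -2.263]
wrist_force: [-3.9, 1.2, 10.4]
width: 0.0159
finger_force: 30.0
```

Call:
apply_moves([
  [0,0,0,0,0,-0.0005,5],
  [0,0,0,0,0,-0.001,5],
  [0,0,0,0,0,-0.0015,5],
  [0,0,0,0,0,-0.0015,5],
  [0,0,0,0,0,-0.0015,5],
])

```text
time: 11.3
tool_pos: [0.5086, 0.2947, 0.1561]
ee_rot: [-3.14, 0.002, -2.263]
wrist_force: [-3.7, 1.2, 11.9]
width: 0.0159
finger_force: 30.0
```

```bash
python3 d.py
```

```text
time 11.3
joint_positions [ 4.2920e-01  1.8330e-01  1.3609e+00 -8.0000e-04  1.5946e+00 -2.0205e+00]
tool_pos [0.5086 0.2947 0.1561]
ee_rot [-3.1396e+00  2.2000e-03 -2.2627e+00]
wrist_force [-3.7278  1.2235 11.925 ]
wrist_torque [ 0.3029  1.022  -0.0193]
width 0.0159
finger_force 30.0028
```

Call:
apply_moves([
  [0,0,0,0,0,-0.0005,5],
  [0,0,-0.02,0,0,-0.001,5],
  [0,0,-0.08,0,0,-0.001,5],
  [0,0,-0.16,0,0,-0.001,5],
  [0,0,-0.24,0,0,-0.001,5],
])

```text
time: 11.8
tool_pos: [0.5088, 0.2946, 0.1557]
ee_rot: [-3.14, 0.003, -2.506]
wrist_force: [-5.4, -0.2, 12.7]
width: 0.0158
finger_force: 30.0
```

Call:
apply_moves([
  [0,0,-0.06,0,0,0,5],
  [0,0,-0.12,0,0,0,5],
  [0,0,-0.18,0,0,0,5],
  [0,0,-0.18,0,0,0,5],
  [0,0,-0.18,0,0,0,5],
])

```text
time: 12.3
tool_pos: [0.5089, 0.2944, 0.1557]
ee_rot: [-3.14, 0.003, -2.683]
wrist_force: [-5.2, 0.3, 13.8]
width: 0.0159
finger_force: 30.0
```

```bash
python3 d.py; cat > e.py <<'E'
from h import *
import sys
# pointer angle: sample rays on dial surface z in annulus 40..52mm, whiteness versus dial angle
A=np.array([.508,.2945]); yaw=-.155
Z=.138
out=[]
for c in sys.argv[2:]:
    s=snapshot(c); im=s["pixels"].astype(float)
    th=np.arange(-10,200,1.0); W=[]
    for t in th:
        a=np.pi+yaw-np.radians(t)
        P=[[A[0]+r*np.cos(a),A[1]+r*np.sin(a),Z] for r in np.linspace(.040,.050,8)]
        q=proj(s,P); v=[im[int(round(y)),int(round(x))].min() if 0<=x<639.5 and 0<=y<479.5 else 0 for x,y in q]
        W.append(np.mean(v))
    W=np.array(W); i=np.argsort(-W)[:8]; print(c,"pointer deg",[(int(th[j]),int(W[j])) for j in i])
    q=proj(s,[[A[0],A[1],.16]])[0]; x,y=int(q[0]),int(q[1]); print(q)
    out.append(cv2.resize(s["pixels"][max(0,y-75):y+75,max(0,x-85):x+85],(400,353),interpolation=cv2.INTER_CUBIC) if c!="wrist" else cv2.resize(s["pixels"],(400,353)))
cv2.imwrite("pics/"+sys.argv[1],np.hstack(out)[:,:,::-1])
E
python3 e.py v1.png top wrist; python3 e.py v1s.png scene
```

```text
time 12.3
joint_positions [ 4.2900e-01  1.8320e-01  1.3619e+00 -1.6000e-03  1.5930e+00 -1.6006e+00]
tool_pos [0.5089 0.2944 0.1557]
ee_rot [-3.1399  0.0035 -2.6828]
wrist_force [-5.2122  0.2791 13.7894]
wrist_torque [0.1302 1.0223 0.0717]
width 0.0159
finger_force 30.0046
top pointer deg [(43, 75), (138, 74), (137, 73), (136, 70), (42, 70), (44, 69), (197, 69), (199, 69)]
[343.93603631 263.88381643]
wrist pointer deg [(43, 249), (42, 249), (44, 247), (41, 234), (45, 223), (40, 186), (46, 152), (172, 136)]
[321.19078205 287.341215  ]
scene pointer deg [(44, 218), (42, 216), (43, 216), (45, 215), (46, 170), (40, 150), (41, 150), (47, 141)]
[346.84312362 220.39811519]
```

Call:
apply_moves([
  [0,0,-0.1,-0.0005,0,0,5],
  [0,0,-0.2,-0.001,0,0,5],
  [0,0,-0.3,-0.001,0,0,5],
  [0,0,-0.4,-0.001,0,0,5],
  [0,0,-0.5,-0.001,0,0,5],
])

```text
time: 12.95
tool_pos: [0.509, 0.2939, 0.1558]
ee_rot: [-3.141, 0.006, 3.096]
wrist_force: [-1.9, -1.0, 13.1]
width: 0.0159
finger_force: 30.0
```

```bash
python3 e.py v2.png wrist;python3 e.py v2s.png scene
```

```text
wrist pointer deg [(70, 251), (71, 251), (69, 248), (72, 239), (68, 222), (73, 197), (149, 150), (67, 149)]
[321.21614248 286.43307532]
scene pointer deg [(74, 205), (73, 204), (72, 201), (75, 189), (71, 176), (76, 163), (70, 145), (77, 126)]
[346.84312362 220.39811519]
```

Call:
apply_moves([
  [0,0,-0.1,0,0.0005,0,5],
  [0,0,-0.2,0,0.0005,0,5],
  [0,0,-0.3,0,0.0005,0,5],
  [0,0,-0.4,0,0.0005,0,5],
  [0,0,-0.5,0,0.0005,0,5],
])

```text
time: 13.55
tool_pos: [0.5089, 0.2934, 0.1557]
ee_rot: [3.141, 0.006, 2.595]
wrist_force: [-2.3, -3.7, 13.5]
width: 0.0159
finger_force: 30.0
```

```bash
python3 e.py v3.png wrist;python3 e.py v3s.png scene; python3 d.py
```

```text
wrist pointer deg [(99, 254), (101, 254), (100, 254), (98, 247), (102, 227), (97, 191), (178, 164), (177, 160)]
[320.73808831 285.71296332]
scene pointer deg [(101, 186), (102, 185), (100, 179), (103, 176), (104, 168), (99, 166), (98, 154), (105, 139)]
[346.84312362 220.39811519]
time 13.65
joint_positions [ 0.4294  0.1818  1.3634 -0.0048  1.5923 -0.5974]
tool_pos [0.5088 0.2934 0.1557]
ee_rot [3.1409 0.0062 2.5975]
wrist_force [-3.4735 -1.3945 13.9042]
wrist_torque [-0.4909  0.7109 -0.0275]
width 0.0156
finger_force 30.0043
```

Call:
apply_moves([
  [0,0,-0.08,0,0.0004,0,5],
  [0,0,-0.16,0,0.0004,0,5],
  [0,0,-0.24,0,0.0004,0,5],
  [0,0,-0.3,0,0.0004,0,5],
  [0,0,-0.33,0,0.0004,0,5],
])

```text
time: 14.15
tool_pos: [0.5086, 0.2932, 0.1556]
ee_rot: [3.14, 0.006, 2.267]
wrist_force: [-4.9, -4.3, 13.9]
width: 0.0158
finger_force: 30.0
```

```bash
python3 e.py v4.png wrist scene; python3 d.py
```

```text
wrist pointer deg [(120, 255), (119, 255), (118, 254), (121, 247), (117, 233), (122, 203), (196, 165), (197, 164)]
[320.23545632 285.46034166]
scene pointer deg [(122, 186), (121, 186), (120, 186), (119, 181), (118, 162), (117, 151), (116, 149), (123, 132)]
[346.84312362 220.39811519]
time 14.25
joint_positions [ 0.4298  0.1822  1.3632 -0.0057  1.5934 -0.2678]
tool_pos [0.5086 0.2932 0.1556]
ee_rot [3.1404 0.0063 2.2682]
wrist_force [-4.1778 -3.8835 13.2143]
wrist_torque [-0.8082  0.7541  0.0015]
width 0.0156
finger_force 30.0053
```

View pics/v4.png

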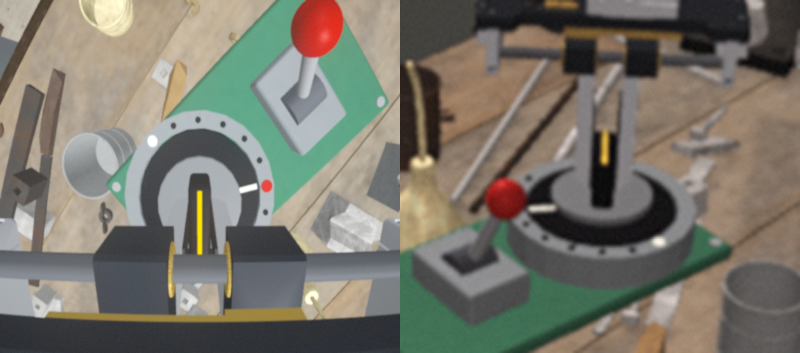

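The wrist view shows the pointer (249,188) in line with the red dot (266,186), at about 120°. Lifting and releasing.

Call:
apply_moves([
  [0,0,0,0,0,0.002,5],
  [0,0,0,0,0,0.005,5],
  [0,0,0,0,0,0.009,5],
  [0,0,0,0,0,0.013,5],
  [0,0,0,0,0,0.015,5],
])

```text
time: 14.75
tool_pos: [0.5085, 0.2933, 0.1669]
ee_rot: [-3.14, 0.005, 2.269]
wrist_force: [2.3, -5.3, 1.9]
width: 0.0162
finger_force: 30.0
```

Call:
apply_moves([
  [0,0,0,0,0,0,50],
  [0,0,0,0,0,0,50],
  [0,0,0,0,0,0,50],
  [0,0,0,0,0,0,50],
  [0,0,0,0,0,0,50],
])

```text
time: 15.25
tool_pos: [0.5069, 0.296, 0.1666]
ee_rot: [-3.141, -0.0, 2.271]
wrist_force: [0.1, 0.1, 0.9]
width: 0.0467
finger_force: 0.0
```

Call:
apply_moves([
  [0,0,0,0,0,0.02,50],
  [0,0,0,0,0,0.05,50],
  [0,0,0,0,0,0.09,50],
  [0,0,0,0,0,0.12,50],
  [0,0,0,0,0,0.13,50],
])

```text
time: 15.75
tool_pos: [0.508, 0.2965, 0.3015]
ee_rot: [3.134, 0.002, 2.271]
wrist_force: [0.1, -0.3, 0.4]
width: 0.0471
finger_force: 0.0
```

```bash
python3 e.py v5.png wrist scene; python3 d.py; python3 - <<'E'
from h import *
S={c:snapshot(c) for c in("scene","wrist")}
P={c:place_of(c,"lock_lever_tip") for c in S}; print(P)
print(tri([S[c] for c in S],[P[c][0]["pixel"] for c in S]))
P={c:place_of(c,"knob_grip") for c in S}
print(tri([S[c] for c in S],[P[c][0]["pixel"] for c in S]))
E
```

```text
wrist pointer deg [(121, 244), (120, 240), (122, 237), (119, 223), (123, 215), (118, 197), (124, 174), (117, 140)]
[316.61058249 229.96889922]
scene pointer deg [(122, 174), (121, 174), (120, 174), (119, 163), (123, 144), (125, 144), (124, 144), (126, 143)]
[346.84312362 220.39811519]
time 15.85
joint_positions [ 4.3180e-01  1.7180e-01  1.0934e+00  1.0000e-04  1.8726e+00 -2.6840e-01]
tool_pos [0.5076 0.2963 0.2987]
ee_rot [3.1379e+00 9.0000e-04 2.2710e+00]
wrist_force [0.2372 0.1113 0.5693]
wrist_torque [ 0.004  -0.1243 -0.0122]
width 0.0468
finger_force 0.0
{'scene': [{'pixel': [306.9, 228.0], 'score': 0.56}], 'wrist': [{'pixel': [405.8, 106.7], 'score': 0.78}]}
[0.49026978 0.40955536 0.20463031]
[0.51068301 0.29258194 0.17806585]
```

View pics/v5.png

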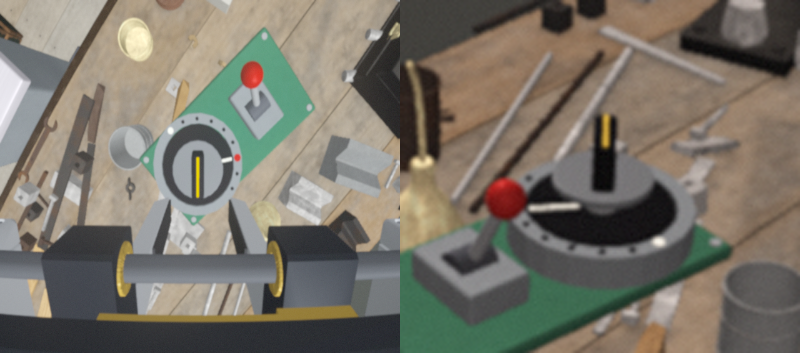

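Call:
apply_moves([
  [0,0,0.143,-0.011,0.025,0,0],
  [0,0,0.286,-0.022,0.05,0,0],
  [0,0,0.429,-0.033,0.075,0,0],
  [0,0,0.572,-0.044,0.1,0,0],
  [0,0,0.715,-0.055,0.1235,0,0],
])

```text
time: 16.65
tool_pos: [0.4513, 0.4202, 0.2957]
ee_rot: [-3.14, -0.001, 2.992]
wrist_force: [0.1, 0.1, -0.2]
width: 0.0106
finger_force: 0.0
```

Call:
apply_moves([
  [0,0,0,0,0,0,0],
  [0,0,0,0,0,-0.03,0],
  [0,0,0,0,0,-0.065,0],
  [0,0,0,0,0,-0.095,0],
  [0,0,0,0,0,-0.112,0],
])

```text
time: 17.15
tool_pos: [0.4512, 0.4173, 0.1807]
ee_rot: [-3.137, -0.004, 2.983]
wrist_force: [-0.0, -0.8, -0.3]
width: 0.0006
finger_force: 0.0
```

Call:
apply_moves([
  [0,0,0,0.003,-0.0005,0,0],
  [0,0,0,0.012,-0.002,0,0],
  [0,0,0,0.022,-0.0035,0,0],
  [0,0,0,0.032,-0.005,0,0],
  [0,0,0,0.042,-0.0065,0,0],
])

```text
time: 17.65
tool_pos: [0.4957, 0.4129, 0.1866]
ee_rot: [3.14, 0.002, 2.985]
wrist_force: [-1.3, 0.5, 0.5]
width: 0.0005
finger_force: 0.6
```

Call:
apply_moves([
  [0,0,0,0.01,-0.0015,0,0],
  [0,0,0,0.02,-0.003,0,0],
  [0,0,0,0.03,-0.0045,0,0],
  [0,0,0,0.04,-0.006,0,0],
  [0,0,0,0.046,-0.007,0,0],
])

```text
time: 18.15
tool_pos: [0.5397, 0.4056, 0.1841]
ee_rot: [-3.14, -0.004, 2.986]
wrist_force: [-10.3, 0.7, 1.1]
width: 0.0003
finger_force: 4.6
```

```bash
python3 d.py; python3 e.py v6.png wrist scene
```

```text
time 18.15
joint_positions [ 5.5970e-01  3.7720e-01  1.0641e+00  1.6000e-03  1.7039e+00 -8.5500e-01]
tool_pos [0.5397 0.4056 0.1841]
ee_rot [-3.1404 -0.0037  2.9858]
wrist_force [-10.3117   0.7327   1.1225]
wrist_torque [ 0.2428  1.9199 -0.0496]
width 0.0003
finger_force 4.5694
wrist pointer deg [(120, 254), (121, 254), (122, 248), (119, 246), (123, 226), (118, 226), (124, 158), (199, 150)]
[121.87311448 246.88031828]
scene pointer deg [(122, 176), (121, 175), (120, 175), (119, 165), (123, 145), (125, 145), (124, 145), (126, 144)]
[346.84312362 220.39811519]
```

View pics/v6.png

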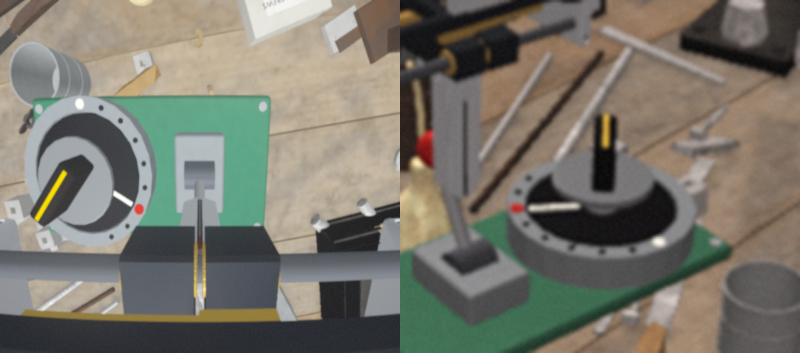

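The lever is leaning over and the push force rose to 10 N, so it has reached its end stop. Backing off now, then checking.

Call:
apply_moves([
  [0,0,0,0,0,0,0],
  [0,0,0,-0.01,0.0015,0,0],
  [0,0,0,-0.03,0.0045,0,0],
  [0,0,0,-0.06,0.01,0.02,0],
  [0,0,0,-0.08,0.012,0.06,0],
])

```text
time: 18.75
tool_pos: [0.4573, 0.4172, 0.2415]
ee_rot: [-3.136, -0.005, 2.986]
wrist_force: [-0.1, 0.3, -0.2]
width: 0.0008
finger_force: 0.0
```

Call:
apply_moves([
  [0,0,0,-0.03,0,0.03,0],
  [0,0,0,-0.06,0,0.06,0],
  [0,0,0,-0.06,0,0.08,0],
  [0,0,0,-0.06,0,0.08,0],
  [0,0,0,-0.06,0,0.08,0],
])

```text
time: 19.25
tool_pos: [0.4003, 0.418, 0.325]
ee_rot: [3.14, 0.002, 2.986]
wrist_force: [-0.8, -0.8, -0.3]
width: 0.0004
finger_force: 0.0
```

```bash
python3 d.py; python3 e.py v7.png top scene; python3 - <<'E'
from h import *
S={c:snapshot(c) for c in("scene","top","wrist")}
P={c:place_of(c,"lock_lever_tip") for c in S}; P={c:p[0] for c,p in P.items() if p}; print(P)
X=tri([S[c] for c in P],[P[c]["pixel"] for c in P]); d=X-[.5252,.4083,.134]; u=d[0]*.988-d[1]*.154; print(X,np.arctan2(u,d[2])+.5)
E
```

```text
time 19.25
joint_positions [ 7.0940e-01  1.6050e-01  1.0543e+00 -6.0000e-04  1.9249e+00 -7.0570e-01]
tool_pos [0.4003 0.418  0.325 ]
ee_rot [3.1404e+00 1.7000e-03 2.9857e+00]
wrist_force [-0.7807 -0.8488 -0.2559]
wrist_torque [ 0.0814 -0.1321  0.0252]
width 0.0004
finger_force 0.0
top pointer deg [(119, 237), (120, 224), (118, 223), (121, 213), (117, 193), (116, 158), (122, 139), (115, 82)]
[343.93603631 263.88381643]
scene pointer deg [(122, 175), (121, 175), (120, 175), (119, 165), (123, 144), (125, 144), (124, 144), (126, 143)]
[346.84312362 220.39811519]
{'scene': {'pixel': [277.3, 209.3], 'score': 0.98}, 'top': {'pixel': [279.1, 231.4], 'score': 0.7}, 'wrist': {'pixel': [327.7, 411.1], 'score': 0.69}}
[0.56110655 0.4016157  0.20747011] 0.961140065445266
```

View pics/v7.png

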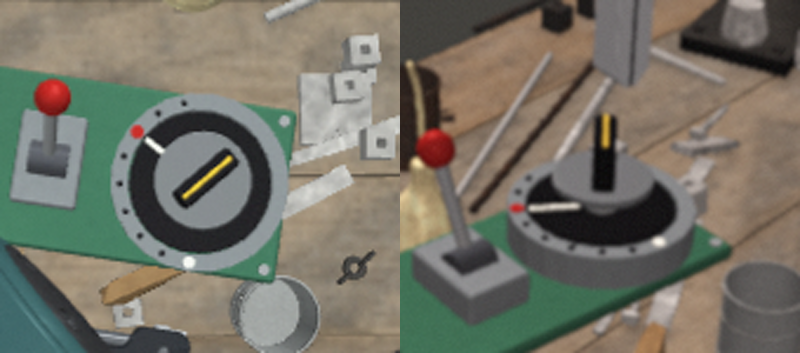

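```bash
python3 -c "
from bench import *
print(close_job())"
```

```text
the job is handed in; nothing more can be done
None
```

I set the dial to the sixth stop at the red dot, let the knob spring back up, then pushed the lever over to its end stop (about 0.96 rad from the cameras). The knob force read about 14 N at most, nothing was tipped, and I handed the job in at about 19.5 s with everything released; no verdict came back.

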